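# Close up the lab pressure pot and put the air on

## Task

The pressure pot on the lab bench is loaded and its lid is in place but not locked. Push the lid's bar handle round clockwise until it is fully home, push the red vent lever shut (across its pipe), and only when both are done push the blue air lever fully open (along its pipe). Only push with the fingertips, never pinch or force a handle, and do not lift or shift the things standing around; finish clear of everything.

Things in the scene. Friction and masses are not known exactly. Their poses are not given: they have to be found in the camera images.
- pot: aluminium pressure pot fixed to the bench: 200 x 200 mm foot, body 156 mm across, collar 188 mm across at 130 to 156 mm height with three claws up to 172 mm. Origin on the bench under the pot's vertical axis, z up; x points away from the robot (within 0.25 rad) to the gauge, y to the left to the air valve. Level pipes run out along +y (air) and -y (vent), at 112 mm height, up to 31 mm thick
- lid (a joint): turn of the bayonet lid about the pot's vertical axis, rad: 0 as far unlocked as it goes, 1.05 locked, against a hard stop; it grows clockwise seen from above. Stiff: about 0.2 N m of friction, and it stays where it is left
- pot_lid_axis (a point): point on the lid's turning axis at the bar handle's mid height, 210 mm above the bench. The level round bar passes through it; its two black grips, 43 to 85 mm from the axis, are 18 mm thick. Lid top at 173 mm; hub 34 mm across, 215 mm high. Locked, the bar lies along the pot's y; unlocked it is turned from there anticlockwise (from above) by up to 1.05 rad
- lid_bar_end (a point): end of one bar arm, 85 mm from the axis: the arm that points to the pot's +y (left) when locked, and to the left and nearer the robot when unlocked
- relief_valve (a point): top of the small brass relief valve with a red tip on the lid, 14 mm thick, 196 mm high, 36 mm from the axis, square to the bar
- gauge (a point): middle of the 60 mm round gauge on its stem behind the pot, 200 mm above the bench; its top is at 231 mm
- air_filter (a point): top of the grey filter block at the end of the air pipe, 36 x 36 mm, 119 mm above the bench
- vent_end (a point): outer end of the copper silencer on the vent pipe, 19 mm thick, 112 mm above the bench
- vent_lever (a joint): angle of the red vent lever about its vertical pivot, rad: 0 shut (lever across the pipe, pointing to the pot's -x, towards the robot), 1.571 open (lever along the pipe, pointing outward to -y); hard stops at both ends. It grows anticlockwise seen from above. About 0.12 N m of friction, it stays where it is left
- vent_lever_pivot (a point): pivot of the red lever, on the vent pipe 165 mm from the pot's axis at -y, at mid height of the lever, 149 mm above the bench
- vent_lever_tip (a point): free end of the red lever, 87 mm from its pivot, 149 mm above the bench. The red sleeve is 15 mm wide and 11 mm high and covers 25 to 87 mm from the pivot; its underside is at 143.5 mm, the pipe fittings under it reach up to 128 mm
- air_lever (a joint): angle of the blue air lever about its vertical pivot, rad: 0 shut (lever across the pipe, pointing to the pot's -x, towards the robot), 1.571 open (lever along the pipe, pointing outward to +y); hard stops at both ends. It grows clockwise seen from above. About 0.12 N m of friction, it stays where it is left
- air_lever_pivot (a point): pivot of the blue lever, on the air pipe 165 mm from the pot's axis at +y, at mid height of the lever, 149 mm above the bench
- air_lever_tip (a point): free end of the blue lever, 87 mm from its pivot; sleeve sizes as for the red one
- amber_bottle: loose amber bottle with a white cap, 48 mm diameter, 105 mm high, origin under its centre; to be left alone
- cast: loose white dental cast, 56 x 62 x 29 mm, origin under its centre; to be left alone
- jar: loose white jar with a blue cap, 56 mm diameter, 62 mm high, origin under its centre; to be left alone
- bur_block: loose orange block with upright burs, 90 x 55 x 54 mm, origin under its centre; to be left alone
- bowl: loose green mixing bowl, 110 mm across, 55 mm high, origin under its centre; to be left alone
- flask: loose brass flask, 95 x 66 x 58 mm, origin under its centre; to be left alone
- powder_jar: loose white jar with a red cap, 72 mm diameter, 95 mm high, origin under its centre; to be left alone

How it is judged:
By the outcome, as a careful person would: the job done as asked, in the order asked, and still so for the second after the job is handed in, with the robot touching nothing.
It also fails if it takes over 59 s, if anything falls off the work surface, if the arm or the gripper's body presses on something with over 40 N, if the wrist force passes 120 N, or if a joint passes its speed limit or range.

## Robot

A 7-joint arm with a two-finger parallel gripper is mounted at the origin on the work surface. World frame = base frame: x ahead of the robot, y to its left, z up, the work surface at z = 0. Lengths are in m, angles in degrees, forces in N, time in s.
With the tool pointing down it reaches from about 0.35 to 0.9 m from the base axis. Payload 7.2 kg.
Tool frame: the origin (TCP) lies on the front face of the gripper's body, between the roots of the fingers; the fingertips stand 73 mm ahead of it and the grasp point (between the pads) lies ahead of it (arm.tcp_to_grasp is the z of the grasp point in the tool frame, in m); z points along the fingers, y is the direction in which the jaws open and shut (so a half turn about z gives the same grasp; the last joint's range is limited). The gripper opens to 85 mm and grips with 20 to 120 N. Pads are 22 mm wide; open, the fingers measure 114 mm over their backs; the gripper's body (76 mm by 85 mm) begins 54 mm behind the grasp point. The pads swing forward as they close: fully open they stand 13 mm farther back than shut.
Start: joints at [-71.746, 23.554, -0.728, 91.456, 0.321, 64.991, -4.71], TCP at [0.236, 0.579, 0.304] pointing down, gripper open.
Joint ranges: [-169.25, 169.25], [-16.82, 113.86], [-84.01, 82.57], [7.8, 145.47], [-59.2, 239.2], [7.22, 106.19], [-163.78, 163.78]. Speed limits (degrees/s): [136.94, 136.94, 172.46, 172.46, 180, 180, 180].

## Interface

Orientations are given as [roll, pitch, yaw] about the fixed x, y, z axes, in that order (R = Rz(yaw) Ry(pitch) Rx(roll)).
In Python, from bench import telemetry, eyes, arm gives the robot as it stands.
- The arm moves only by the shell command python3 -m handwheel 'ROWS'. ROWS is a JSON object of lists of equal length, an entry for each row: "jaw": the closure, from -1 (fully open) to 1 (shut); "slide": the shift along the tool's x, y, z as a fraction of full scale, a list of three; "turn": the turn, a rotation vector about the tool's x, y, z as a fraction of full scale, a list of three. A call has 1 to 20 rows; each row shifts and turns the pose as measured when the row begins, along the tool's axes as they then stand; what a row does not reach is not made up. Full scale, the value 1, is 20 mm for a shift and 8 degrees for a turn. A row lasts 1/8 s, in which the tool goes at most 62.5 mm and 10.7 degrees, less where a joint would pass 70% of its speed; a pose out of reach is approached as far as the arm can. A call with a number of a shift or a turn outside -1 to 1 is refused whole. A call with a gripper value outside its range is refused whole. The fingers move at their own pace and stop on an object; the grip force is fixed at half the most. Time passes only in rows, so rows that do not move let the fingers close. It gives the time, the measured TCP pose, the force and the opening at its end, in the units of the state.
- telemetry.get_state(): the state, without advancing time (a new reading comes with each control period).
- eyes.grab_frame(name): name is "scene" or "side" or "wrist"; returns (picture, depth): 384x512x3 uint8, red, green, blue; 384x512 float32, m along the optical axis (not along the pixel's ray), 0 where there is no reading.
- eyes.get_calibration(name): a dict with "mtx" (3x3 intrinsics, pixels), "view" (4x4, takes a point from world to camera coordinates); the wrist camera has in their place "mount" (4x4, takes a point from camera to tool coordinates, whose origin is the TCP and whose axes are the flange's). Camera axes: x right, y down, z forward; pixel columns grow to the right and rows downward; lengths in m; the calibration is good to about 2 mm. A picture is of the moment at which its call begins: read the wrist's pose just before it. get_calibration takes no time and is no camera call.
- arm.close_job(): hands the job in, once; it reports no verdict.
The state is a dict: "time": time; "qpos": joint angles; "qvel": joint speeds; "joint_torque": joint torques, N m; "ee_pos": TCP position; "tcp_rot": TCP orientation; "force": force on the tool from outside, world axes, zero at the start; "wrist_torque": the same for the moment, N m; "width": finger opening in m.
Only numpy, scipy, OpenCV 4.12 (cv2) and the standard library are available. Lean on these libraries where they do the work, as an engineer would, in place of code of your own. Each camera call takes 0.05 s, during which the arm holds its last target. There are 200 camera calls.

## Working session

There is one attempt and no reset: what is moved stays moved. The work goes in short steps, Python scripts to look and compute and a shell command to move; the robot and the scene stay as the last step left them, time stands still between calls to the robot, and variables do not carry over. Pictures are saved under pics/ and viewed, about 8 in all and at most 12, crops included, and the job is handed in when it is done.

```bash
ls; mkdir -p pics; cat > h.py <<'E'
import numpy as np, cv2
from bench import telemetry, eyes, arm
def snap(name,fn):
    im,d=eyes.grab_frame(name); cv2.imwrite('pics/'+fn+'.png',im[:,:,::-1]); np.savez('pics/'+fn+'.npz',im=im,d=d); return im,d
def cloud(name,d):
    c=eyes.get_calibration(name);K=np.array(c['mtx']);V=np.array(c['view'])
    v,u=np.indices(d.shape); P=np.stack([(u-K[0,2])/K[0,0]*d,(v-K[1,2])/K[1,1]*d,d],-1)
    return (P-V[:3,3])@V[:3,:3]
E
python3 - <<'E'
from h import *
for n in('scene','side'):
    snap(n,n+'0'); c=eyes.get_calibration(n); V=np.array(c['view']); print(n,-V[:3,:3].T@V[:3,3],V[2,:3])
a=cv2.imread('pics/scene0.png');b=cv2.imread('pics/side0.png')
s=telemetry.get_state();print(s)
print(arm.tcp_to_grasp, eyes.get_calibration('wrist'))
E
```

```text
pics
scene [ 1.88514358 -0.666091    1.10468789] [-0.74709909  0.38113729 -0.54458913]
side [ 0.28935098 -0.95297718  0.9449882 ] [ 0.19024745  0.75608883 -0.62620731]
{'time': 0.1, 'qpos': array([-71.74710671,  23.5948785 ,  -0.72953181,  91.49909674,
         0.32369598,  64.98983808,  -4.7086801 ]), 'qvel': array([-0.03178152, -0.10308357,  0.00531073, -0.08090449,  0.02682206,
        0.06733981,  0.06025869]), 'joint_torque': array([ 2.64123068e-03, -6.01829696e+01,  6.84215929e-01, -3.00083828e+01,
        1.39811978e-02,  6.39880556e-03, -6.39448558e-06]), 'ee_pos': array([0.2356526 , 0.5785077 , 0.30314415]), 'tcp_rot': array([-1.79918609e+02,  7.85495894e-03,  1.57844251e+02]), 'force': array([0.00518361, 0.2082892 , 0.25619933]), 'wrist_torque': array([ 0.01334551, -0.00830605,  0.04542047]), 'width': 0.08546575442068562}
0.0539 {'mtx': array([[305.85540735,   0.        , 256.15837806],
       [  0.        , 305.85540735, 194.25425265],
       [  0.        ,   0.        ,   1.        ]]), 'mount': array([[ 2.19427566e-04, -9.60264733e-01, -2.79090655e-01,
         7.05449204e-02],
       [ 9.99998739e-01, -2.28337065e-04,  1.57185958e-03,
         4.23124605e-04],
       [-1.57312806e-03, -2.79090648e-01,  9.60263472e-01,
        -6.95899272e-02],
       [ 0.00000000e+00,  0.00000000e+00,  0.00000000e+00,
         1.00000000e+00]])}
```

View pics/scene0.png

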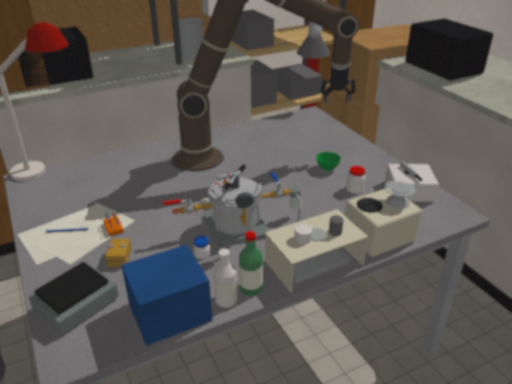

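View pics/side0.png

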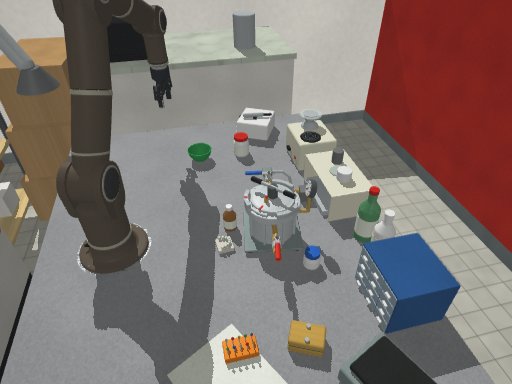

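Side view: pot around (272,210), blue lever (255,173), red lever (277,245), bar running from (255,181) to (292,198), bottle (230,217), cast (225,244), jar (313,257). Now a zoom plus numbers.

```bash
python3 - <<'E'
from h import *
z=np.load('pics/side0.npz');im,d=z['im'],z['d'];P=cloud('side',d)
cv2.imwrite('pics/sidecrop.png',cv2.resize(im[140:280,200:340,::-1],None,fx=4.2,fy=4.2,interpolation=cv2.INTER_CUBIC))
hsv=cv2.cvtColor(im,cv2.COLOR_RGB2HSV)
H,S,Vv=[hsv[...,i].astype(int) for i in range(3)]
box=(P[...,0]>.3)&(P[...,0]<.9)&(abs(P[...,1])<.5)
def rep(n,m):
    m=m&box&(d>0); v,u=np.nonzero(m); Q=P[m]
    print(n,m.sum(),'uv',u.min(),u.max(),v.min(),v.max(),'med',np.median(Q,0).round(3),'lo',np.percentile(Q,3,0).round(3),'hi',np.percentile(Q,97,0).round(3)); return Q
z_=P[...,2]
red=rep('red lev',((H<8)|(H>172))&(S>150)&(Vv>90)&(z_>.135)&(z_<.165))
blu=rep('blue lev',(H>100)&(H<125)&(S>130)&(z_>.135)&(z_<.165))
blk=rep('grips',(Vv<60)&(z_>.195)&(z_<.225))
for Q in (red,blu,blk):
    c=Q.mean(0);w,v=np.linalg.eigh(np.cov((Q-c)[:,:2].T));a=v[:,1];t=(Q-c)[:,:2]@a
    print(c.round(3),'ang',np.degrees(np.arctan2(a[1],a[0])).round(1),'ends',(c[:2]+a*t.min()).round(3),(c[:2]+a*t.max()).round(3))
lid=rep('lid',(z_>.168)&(z_<.178)&(S<60))
col=rep('collar',(z_>.15)&(z_<.158)&(S<60))
E
```

```text
red lev 88 uv 275 280 243 259 med [ 0.501 -0.287  0.154] lo [ 0.491 -0.311  0.149] hi [ 0.511 -0.258  0.157]
blue lev 2826 uv 245 445 171 293 med [ 0.82  -0.418  0.161] lo [ 0.75  -0.495  0.157] hi [ 0.895 -0.325  0.163]
grips 104 uv 251 294 177 198 med [ 0.534 -0.076  0.214] lo [ 0.489 -0.131  0.196] hi [ 0.595 -0.009  0.22 ]
[ 0.501 -0.286  0.154] ang 77.1 ends [ 0.495 -0.311] [ 0.508 -0.254]
[ 0.816 -0.406  0.161] ang 118.3 ends [ 0.873 -0.511] [0.526 0.132]
[ 0.544 -0.072  0.213] ang 131.0 ends [ 0.596 -0.132] [ 0.487 -0.007]
lid 982 uv 244 392 120 220 med [ 0.549 -0.079  0.172] lo [ 0.46  -0.158  0.168] hi [0.869 0.141 0.177]
collar 441 uv 244 398 120 294 med [ 0.635 -0.129  0.155] lo [ 0.463 -0.476  0.15 ] hi [0.875 0.401 0.158]
```

View pics/sidecrop.png

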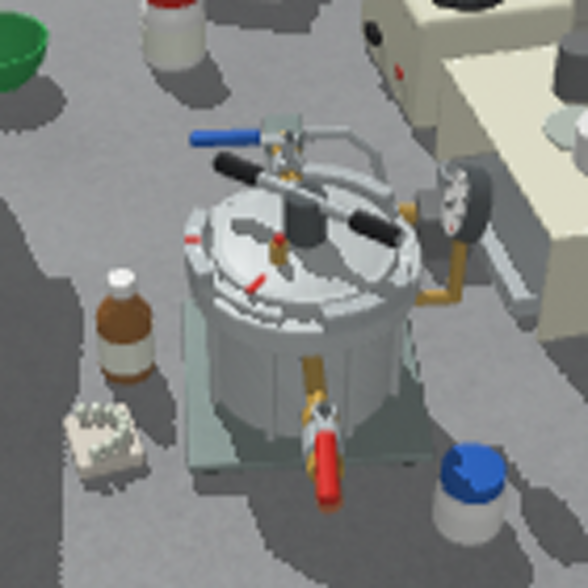

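```bash
python3 -m handwheel '{"jaw":[1,1,1,1,1,1,1,1,1,1,1,1,1,1,1,1,1,1,1,1],"slide":[[-0.9,-1,-0.5],[-0.9,-1,-0.5],[-0.9,-1,-0.5],[-0.9,-1,-0.5],[-0.9,-1,-0.5],[-0.9,-1,-0.5],[-0.9,-1,-0.5],[-0.9,-1,-0.5],[-0.9,-1,-0.5],[-0.9,-1,-0.5],[-0.9,-1,-0.4],[-0.9,-1,-0.4],[-0.9,-1,-0.4],[-0.9,-1,-0.4],[-0.9,-1,-0.4],[-0.9,-1,0],[-0.9,-1,0],[-0.9,-1,0],[-0.9,-1,0],[-0.9,-1,0]],"turn":[[0,0,0],[0,0,0],[0,0,0],[0,0,0],[0,0,0],[0,0,0],[0,0,0],[0,0,0],[0,0,0],[0,0,0],[0,0,0],[0,0,0],[0,0,0],[0,0,0],[0,0,0],[0,0,0],[0,0,0],[0,0,0],[0,0,0],[0,0,0]]}'
```

```text
time: 2.6
ee_pos: [0.4211, 0.0552, 0.4441]
tcp_rot: [-179.2, -0.2, 158.0]
force: [-0.3, 1.1, 0.9]
width: -0.0
```

```bash
python3 -m handwheel '{"jaw":[1,1,1,1,1,1,1,1],"slide":[[-0.9,-0.8,0],[-0.9,-0.8,0],[-0.9,-0.8,0],[-0.9,-0.8,0],[-0.5,-0.5,0],[0,0,0],[0,0,0],[0,0,0]],"turn":[[0,0,0],[0,0,0],[0,0,0],[0,0,0],[0,0,0],[0,0,-0.7],[0,0,-0.7],[0,0,0]]}'
cat >> h.py <<'E'
from scipy.spatial.transform import Rotation as Ro
def wrist(fn):
    s=telemetry.get_state(); im,d=snap('wrist',fn); c=eyes.get_calibration('wrist');K=np.array(c['mtx']);M=np.array(c['mount'])
    v,u=np.indices(d.shape); P=np.stack([(u-K[0,2])/K[0,0]*d,(v-K[1,2])/K[1,1]*d,d],-1)
    P=P@M[:3,:3].T+M[:3,3]; R=Ro.from_euler('xyz',s['tcp_rot'],degrees=True).as_matrix()
    return im,d,P@R.T+s['ee_pos']
def line(n,P,m):
    m=m&(P[...,0]>.3)&(P[...,0]<.75)&(P[...,1]>-.36)&(P[...,1]<.2); Q=P[m]
    if len(Q)<10: print(n,'few',len(Q)); return
    c=np.median(Q,0); Q=Q[np.linalg.norm(Q-c,axis=1)<.15]; c=Q.mean(0)
    w,v=np.linalg.eigh(np.cov((Q-c)[:,:2].T));a=v[:,1];t=(Q-c)[:,:2]@a;lo,hi=np.percentile(t,[1,99])
    print(n,len(Q),c.round(4),'ang',np.degrees(np.arctan2(a[1],a[0])).round(1),'ends',(c[:2]+a*lo).round(3),(c[:2]+a*hi).round(3),'z',np.percentile(Q[:,2],[5,95]).round(3))
def levers(im,d,P):
    hsv=cv2.cvtColor(im,cv2.COLOR_RGB2HSV);H,S,V=[hsv[...,i].astype(int) for i in range(3)];z=P[...,2]
    line('red',P,((H<8)|(H>172))&(S>150)&(V>80)&(z>.138)&(z<.162))
    line('blue',P,(H>100)&(H<125)&(S>130)&(z>.138)&(z<.162))
    line('grip',P,(V<60)&(z>.2)&(z<.225))
E
python3 - <<'E'
from h import *
im,d,P=wrist('w1'); levers(im,d,P); print(telemetry.get_state()['ee_pos'],telemetry.get_state()['tcp_rot'])
z=np.load('pics/side0.npz');levers(z['im'],z['d'],cloud('side',z['d']))
np.save('pics/w1P.npy',P)
E
```

```text
time: 3.6
ee_pos: [0.4694, -0.0503, 0.4428]
tcp_rot: [-179.2, -0.6, 169.2]
force: [0.5, 0.1, 0.1]
width: -0.0003
red 475 [ 0.5019 -0.2775  0.1529] ang 76.6 ends [ 0.495 -0.306] [ 0.508 -0.25 ] z [0.149 0.155]
blue 564 [0.5196 0.1084 0.1536] ang 168.8 ends [0.548 0.103] [0.492 0.114] z [0.151 0.155]
grip 552 [ 0.5027 -0.016   0.2168] ang 130.8 ends [ 0.515 -0.031] [ 0.49  -0.002] z [0.212 0.219]
[ 0.46937673 -0.05028422  0.44285102] [-179.19663759   -0.56484145  169.16620181]
red 88 [ 0.5011 -0.286   0.1538] ang 77.1 ends [ 0.495 -0.311] [ 0.508 -0.255] z [0.149 0.157]
blue 63 [0.519  0.1048 0.153 ] ang 169.2 ends [0.548 0.099] [0.49 0.11] z [0.146 0.158]
grip 96 [ 0.5438 -0.0716  0.2144] ang 131.0 ends [ 0.596 -0.131] [ 0.489 -0.008] z [0.207 0.22 ]
```

View pics/w1.png

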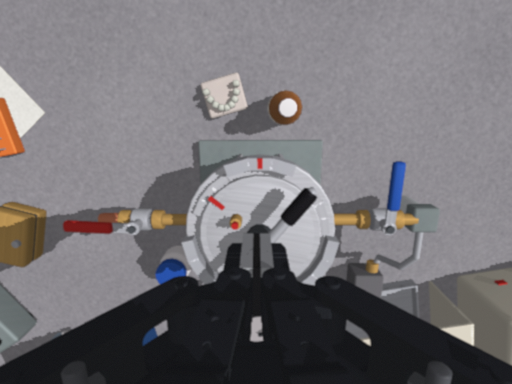

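Wrist view: red lever at (88,226) along its pipe (open), blue lever (397,187) across (shut), near bar grip (298,206) with relief valve (235,222); bottle (286,107), cast (223,95) and jar (172,270) all lie below lever height. Levers and axis agree with the 330 mm pivot spacing. Descend beside the near grip.

```bash
cat >> h.py <<'E'
A=np.array([.543,-.065]);psi=np.radians(-10.5)
def pot(p):
    c,s=np.cos(psi),np.sin(psi); q=np.array(p[:2])-A; return np.array([c*q[0]+s*q[1],-s*q[0]+c*q[1]])
def st():
    s=telemetry.get_state(); tip=s['ee_pos']+Ro.from_euler('xyz',s['tcp_rot'],degrees=True).apply([0,0,.073])
    print('t',round(s['time'],2),'tip pot',(pot(tip)*1000).round(1),'z',(tip[2]*1000).round(1),'rot',s['tcp_rot'].round(1),'F',s['force'].round(1),'M',s['wrist_torque'].round(2))
E
python3 -m handwheel '{"jaw":[1,1,1,1,1,1,1,1,1,1],"slide":[[0,0,1],[0,0,1],[0,0,1],[0,0,1],[0,0,1],[0,0,1],[0,0.1,1],[0,0.2,1],[0,0.2,0.5],[0,0,0]],"turn":[[0,0,0],[0,0,0],[0,0,0],[0,0,0],[0,0,0],[0,0,0],[0,0,0],[0,0,0],[0,0,0],[0,0,0]]}'; python3 -c "from h import *;st()"
```

```text
time: 4.9
ee_pos: [0.469, -0.0409, 0.2676]
tcp_rot: [-179.2, -0.5, 168.0]
force: [0.3, -0.3, -0.3]
width: -0.0003
t 4.9 tip pot [-77.8   9.3] z 194.6 rot [-179.2   -0.5  168. ] F [ 0.3 -0.3 -0.3] M [-0.03  0.01 -0.04]
```

```bash
python3 -m handwheel '{"jaw":[1,1,1,1,1,1,1,1],"slide":[[-0.2,0.3,0.15],[-0.2,0.3,0.05],[-0.25,0.45,0],[-0.3,0.5,0],[-0.35,0.5,0],[-0.4,0.4,0],[-0.45,0.3,0],[0,0,0]],"turn":[[0,0,-0.1],[0,0,0],[0,0,0],[0,0,0],[0,0,0],[0,0,0],[0,0,0],[0,0,0]]}'; python3 -c "from h import *;st()"
```

```text
time: 5.9
ee_pos: [0.5227, 0.0026, 0.2629]
tcp_rot: [-178.8, -0.8, 168.6]
force: [0.2, -0.8, -0.6]
width: -0.0
t 5.9 tip pot [-33.3  61.3] z 189.9 rot [-178.8   -0.8  168.6] F [ 0.2 -0.8 -0.6] M [ 0.02 -0.04  0.02]
```

```bash
python3 -m handwheel '{"jaw":[1,1,1],"slide":[[-0.3,0.1,0],[-0.3,0.1,0],[-0.2,0,0]],"turn":[[0,0,0],[0,0,0],[0,0,0]]}'; python3 - <<'E'
from h import *
st(); im,d,P=wrist('w2'); levers(im,d,P)
E
```

```text
time: 6.28
ee_pos: [0.5387, 0.0038, 0.2626]
tcp_rot: [-178.8, -1.0, 168.6]
force: [-4.1, 2.1, 2.2]
width: 0.0001
t 6.28 tip pot [-18.1  65.4] z 189.6 rot [-178.8   -1.   168.6] F [-4.1  2.1  2.2] M [ 0.45  0.75 -0.02]
red few 0
blue 2685 [0.5195 0.1077 0.1533] ang 168.6 ends [0.549 0.102] [0.492 0.113] z [0.15  0.155]
grip 3787 [ 0.5347 -0.0582  0.212 ] ang 90.4 ends [ 0.535 -0.116] [0.534 0.017] z [0.202 0.218]
```

View pics/w2.png

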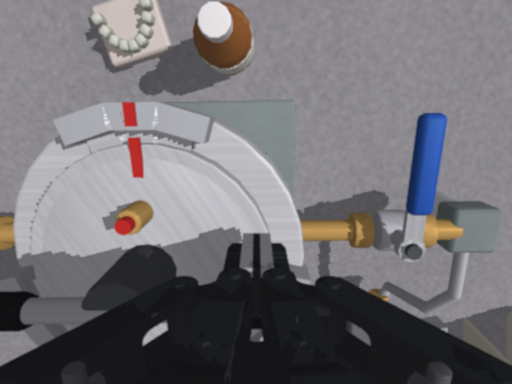

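The lid mark (137,157) is nearly in line with the collar mark (130,113), so the lid is close to home. I'll nudge it on in small steps and watch the force.

```bash
for i in 1 2; do python3 -m handwheel '{"jaw":[1,1],"slide":[[-0.2,0,0],[-0.2,0,0]],"turn":[[0,0,0],[0,0,0]]}' >/dev/null; python3 -c "from h import *;st()"; done
```

```text
t 6.58 tip pot [-17.4  65.7] z 189.0 rot [-178.9   -2.   168.6] F [-21.4   3.7  14.8] M [ 0.63  4.27 -0.07]
t 6.83 tip pot [-17.8  65.9] z 188.7 rot [-178.9   -3.1  168.7] F [-20.6   2.5  15.5] M [ 0.44  4.03 -0.08]
```

```bash
python3 -m handwheel '{"jaw":[1,1,1,1,1,1,1],"slide":[[0.5,0,0],[1,0,0],[0,0,-1],[0,0,-1],[0,0,-1],[0,0,-1],[0,0,0]],"turn":[[0,0,0],[0,-0.4,0],[-0.15,0,0],[0,0,0],[0,0,0],[0,0,0],[0,0,0]]}'; python3 - <<'E'
from h import *
st(); im,d,P=wrist('w3'); levers(im,d,P)
E
```

```text
time: 7.7
ee_pos: [0.517, 0.0099, 0.3525]
tcp_rot: [179.4, 1.0, 168.7]
force: [-0.1, 0.1, -0.0]
width: -0.0001
t 7.7 tip pot [-37.9  69.7] z 279.5 rot [179.4   1.  168.7] F [-0.1  0.1 -0. ] M [0.02 0.07 0.07]
red few 0
blue 1043 [0.5196 0.1085 0.1536] ang 168.7 ends [0.549 0.103] [0.492 0.114] z [0.151 0.155]
grip 2250 [ 0.536  -0.096   0.2141] ang 82.4 ends [ 0.53  -0.144] [ 0.546 -0.017] z [0.206 0.218]
```

View pics/w3.png

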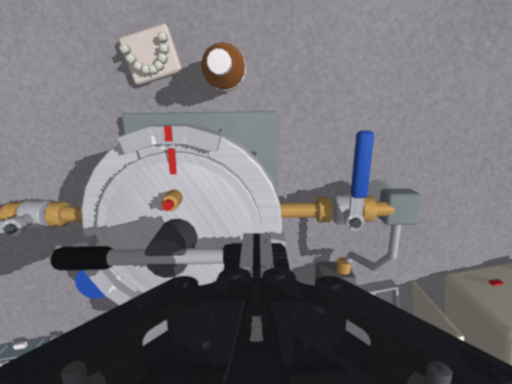

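Marks (168,133)/(172,162) line up and the bar is parallel to the pipes, so the lid is home against its stop. Next, the vent lever's far side.

```bash
python3 -m handwheel '{"jaw":[1,1,1,1,1,1,1,1,1,1,1,1,1,1,1,1,1],"slide":[[-0.25,-1,0],[-0.25,-1,0],[-0.25,-1,0],[-0.25,-1,0],[-0.25,-1,0],[-0.25,-1,0],[-0.25,-1,0],[-0.25,-1,0],[-0.25,-1,0],[-0.25,-1,0],[-0.25,-1,0],[-0.25,-1,0],[-0.25,-1,0],[-0.25,-1,0],[-0.25,-1,0],[-0.25,-0.5,0],[0,0,0]],"turn":[[0,0,0],[0,0.1,0],[0.05,0,0],[0,0,0],[0,0,0],[0,0,0],[0,0,0],[0,0,0],[0,0,0],[0,0,0],[0,0,0],[0,0,0],[0,0,0],[0,0,0],[0,0,0],[0,0,0],[0,0,0]]}'; python3 - <<'E'
from h import *
st(); im,d,P=wrist('w4'); levers(im,d,P)
for p in ([.495,-.306],[.508,-.25]): print((pot(p)*1000).round(1))
E
```

```text
time: 9.88
ee_pos: [0.5384, -0.3196, 0.339]
tcp_rot: [179.8, -0.4, 169.0]
force: [-0.2, -0.9, -0.2]
width: 0.0002
t 9.88 tip pot [  41.3 -250.9] z 266.0 rot [179.8  -0.4 169. ] F [-0.2 -0.9 -0.2] M [-0.03 -0.01 -0.01]
red 1211 [ 0.5029 -0.2805  0.1537] ang 76.4 ends [ 0.496 -0.309] [ 0.51  -0.253] z [0.152 0.155]
blue few 0
grip 27 [ 0.5341 -0.1474  0.2091] ang 168.0 ends [ 0.539 -0.148] [ 0.525 -0.146] z [0.206 0.212]
[  -3.3 -245.7]
[  -0.7 -188.3]
```

View pics/w4.png

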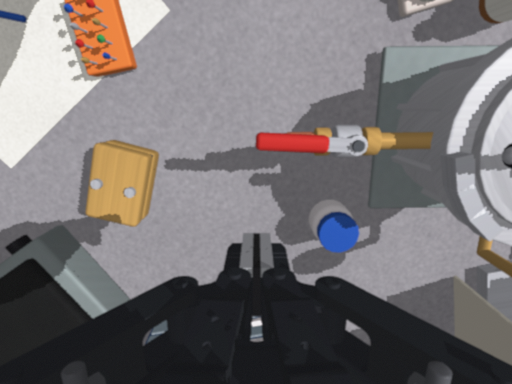

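Red lever spans (258,141)–(328,143); the finger is on its far side with about 25 mm clearance, and the jar (337,230) is well below. Descend.

```bash
python3 -m handwheel '{"jaw":[1,1,1,1,1,1,1,1],"slide":[[0,0.4,1],[0,0.4,1],[0,0.3,1],[0,0,1],[0,0,1],[0,0,1],[0,0,0.4],[0,0,0]],"turn":[[0,0,0],[0,0,0],[0,0,0],[0,0,0],[0,0,0],[0,0,0],[0,0,0],[0,0,0]]}'; python3 -c "from h import *;st()"
```

```text
time: 10.92
ee_pos: [0.5448, -0.287, 0.2078]
tcp_rot: [179.5, -0.3, 169.6]
force: [-0.2, -0.7, 0.7]
width: -0.0002
t 10.93 tip pot [  41.8 -217.3] z 134.8 rot [179.5  -0.3 169.6] F [-0.2 -0.7  0.7] M [-0.05 -0.01  0.  ]
```

```bash
python3 -m handwheel '{"jaw":[1,1,1,1,1,1,1,1,1,1,1],"slide":[[0.55,-0.25,-0.1],[0.55,-0.25,-0.1],[0.5,-0.1,0],[0.5,-0.05,0],[0.5,0,0],[0.5,0.15,0],[0.5,0.2,0],[0.5,0.3,0],[0.35,0.4,0],[0.35,0.5,0],[0,0,0]],"turn":[[0,0,0],[0,0,0],[0,0,0],[0,0,0],[0,0,0],[0,0,0],[0,0,0],[0,0,0],[0,0,0],[0,0,0],[0,0,0]]}'; python3 -c "from h import *;st()"
```

```text
time: 12.3
ee_pos: [0.4487, -0.2503, 0.2158]
tcp_rot: [179.5, 0.1, 169.6]
force: [-0.1, -1.1, 0.5]
width: -0.0004
t 12.3 tip pot [ -58.8 -198.8] z 142.8 rot [1.795e+02 1.000e-01 1.696e+02] F [-0.1 -1.1  0.5] M [-0.08 -0.03  0.04]
```

```bash
python3 -m handwheel '{"jaw":[1,1,1],"slide":[[0.1,0.25,0.1],[0.1,0.25,0.05],[0,0.15,0]],"turn":[[0,0,0],[0,0,0],[0,0,0]]}'>/dev/null; python3 -c "from h import *;st()";  python3 -m handwheel '{"jaw":[1,1],"slide":[[0,0.15,0],[0,0.15,0]],"turn":[[0,0,0],[0,0,0]]}'>/dev/null; python3 - <<'E'
from h import *
st(); im,d,P=wrist('w5'); levers(im,d,P)
E
```

```text
t 12.68 tip pot [ -63.6 -185.6] z 139.4 rot [179.6  -0.  169.5] F [-0.3 -1.2  1.8] M [-0.41  0.22  0.02]
t 12.93 tip pot [ -63.7 -184.6] z 139.6 rot [1.800e+02 1.000e-01 1.694e+02] F [ -0.9 -13.1  -3.3] M [-2.81  0.31 -0.03]
red 1752 [ 0.4438 -0.2126  0.1534] ang 176.2 ends [ 0.462 -0.214] [ 0.431 -0.212] z [0.15  0.155]
blue few 0
grip 21855 [ 0.4369 -0.2326  0.2147] ang 79.3 ends [ 0.427 -0.287] [ 0.447 -0.178] z [0.203 0.224]
```

```bash
python3 -m handwheel '{"jaw":[1,1,1,1,1,1,1,1,1,1],"slide":[[0,-0.5,0],[0,-1,0],[0,0,-1],[0,0,-1],[0,0,-1],[0,0,-1],[0,0,-1],[0,0,-1],[0,0,-1],[0,0,0]],"turn":[[0,0,0],[0,0,0],[0,0,0],[0,0,0],[0,0,0],[0,0,0],[0,0,0],[0,0,0],[0,0,0],[0,0,0]]}'; python3 -m handwheel '{"jaw":[1,1,1,1,1,1,1,1],"slide":[[0.7,1,-0.6],[0.7,1,-0.6],[0.7,1,-0.6],[0.7,1,-0.6],[0.7,1,-0.6],[0.7,1,0],[0,1,0],[0,0,0]],"turn":[[0,0,0],[0,0,0],[0,0,0],[0,0,0],[0,0,0],[0,0,0],[0,0,0],[0,0,0]]}';python3 - <<'E'
from h import *
st(); im,d,P=wrist('w6'); levers(im,d,P)
E
```

```text
time: 14.22
ee_pos: [0.4396, -0.2636, 0.3543]
tcp_rot: [179.6, -0.5, 169.4]
force: [-0.1, 0.6, 0.6]
width: -0.0002
time: 15.22
ee_pos: [0.3785, -0.104, 0.4106]
tcp_rot: [179.4, -1.2, 169.6]
force: [0.4, -0.0, -0.1]
width: 0.0002
t 15.22 tip pot [-156.1  -67.6] z 337.7 rot [179.4  -1.2 169.6] F [ 0.4 -0.  -0.1] M [-0.07 -0.05 -0.04]
red 485 [ 0.4554 -0.2131  0.1533] ang 168.7 ends [ 0.481 -0.218] [ 0.432 -0.208] z [0.151 0.155]
blue 637 [0.5188 0.1077 0.1533] ang 168.8 ends [0.548 0.102] [0.492 0.113] z [0.149 0.155]
grip 219 [ 0.5362 -0.094   0.2153] ang 77.9 ends [ 0.528 -0.134] [ 0.553 -0.014] z [0.209 0.219]
```

View pics/w6.png

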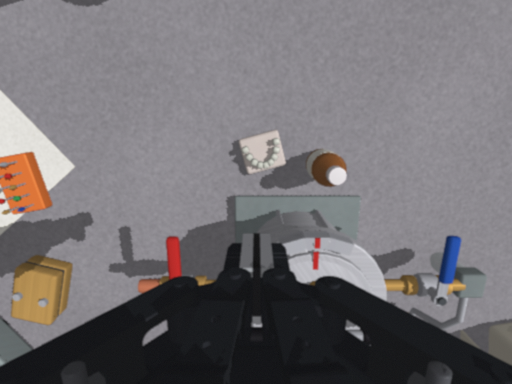

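Red lever (173,257) is now parallel to the shut blue lever (168.7° against 168.8°), so the vent is shut. The bar is at 78° along pot y, and bottle and cast are untouched. Now the air lever.

```bash
python3 -m handwheel '{"jaw":[1,1,1,1,1,1,1,1,1,1,1],"slide":[[-0.47,0.95,0.2],[-0.47,0.95,0.2],[-0.47,0.95,0.3],[-0.47,0.95,0.3],[-0.47,0.95,0.3],[-0.47,0.95,0.3],[-0.47,0.95,0.3],[-0.47,0.95,0.3],[-0.47,0.95,0.3],[-0.47,0.95,0.3],[0,0,0]],"turn":[[0,0,0],[0,-0.1,0],[0.1,0,0],[0,0,0],[0,0,0],[0,0,0],[0,0,0],[0,0,0],[0,0,0],[0,0,0],[0,0,0]]}'; python3 -c "from h import *;st()"
```

```text
time: 16.65
ee_pos: [0.5144, 0.0761, 0.3472]
tcp_rot: [-179.7, -0.5, 169.5]
force: [-0.4, -1.0, 0.1]
width: -0.0003
t 16.65 tip pot [-54.4 133.1] z 274.2 rot [-179.7   -0.5  169.5] F [-0.4 -1.   0.1] M [-0.05 -0.03 -0.04]
```

```bash
python3 -m handwheel '{"jaw":[1,1,1,1,1,1,1,1,1],"slide":[[0.3,-0.2,0.5],[0.3,-0.2,1],[0,0,1],[0,0,1],[0,0,1],[0,0,1],[0,0,0.6],[0,0,0.3],[0,0,0]],"turn":[[0,0,0],[0,0,0],[0,0,0],[0,0,0],[0,0,0],[0,0,0],[0,0,0],[0,0,0],[0,0,0]]}'; python3 -c "from h import *;st()"
```

```text
time: 17.77
ee_pos: [0.4947, 0.0627, 0.2152]
tcp_rot: [-179.7, -0.4, 169.0]
force: [0.2, 0.4, 0.1]
width: -0.0002
t 17.77 tip pot [-71.3 116.3] z 142.2 rot [-179.7   -0.4  169. ] F [0.2 0.4 0.1] M [ 0.01 -0.04  0.03]
```

```bash
python3 -m handwheel '{"jaw":[1,1,1,1,1,1,1,1,1,1,1,1,1],"slide":[[-0.2,0.6,0.1],[-0.2,0.6,0.1],[0.05,0.5,0],[0.05,0.5,0],[0.05,0.5,0],[-0.15,0.5,0],[-0.2,0.5,0],[-0.3,0.5,0],[-0.35,0.4,0],[-0.45,0.3,0],[-0.4,0.3,0],[-0.3,0.1,0],[0,0,0]],"turn":[[0,0,0],[0,0,0],[0,0,0],[0,0,0],[0,0,0],[0,0,0],[0,0,0],[0,0,0],[0,0,0],[0,0,0],[0,0,0],[0,0,0],[0,0,0]]}'; python3 -c "from h import *;st()"
```

```text
time: 19.4
ee_pos: [0.5672, 0.1642, 0.2106]
tcp_rot: [-179.7, -0.4, 169.0]
force: [-0.5, -0.5, 0.4]
width: 0.0002
t 19.4 tip pot [-18.6 229.4] z 137.6 rot [-179.7   -0.4  169. ] F [-0.5 -0.5  0.4] M [-0.05 -0.01  0.07]
```

```bash
for i in 1 2; do python3 -m handwheel '{"jaw":[1,1],"slide":[[-0.2,0,0],[-0.2,0,0]],"turn":[[0,0,0],[0,0,0]]}' >/dev/null; python3 -c "from h import *;st()"; done
```

```text
t 19.65 tip pot [-15.5 229.9] z 137.2 rot [-179.6   -1.   169.1] F [-20.8   0.6  15.1] M [ 0.14  4.4  -0.04]
t 19.9 tip pot [-15.7 229.9] z 137.3 rot [-179.6   -1.9  169.2] F [-16.2   0.1  12.5] M [ 0.04  3.35 -0.05]
```

At the stop (force rises, no more motion). Back off, rise and inspect.

```bash
python3 -m handwheel '{"jaw":[1,1,1,1,1,1,1,1,1,1,1,1,1,1,1,1,1,1],"slide":[[0.5,0,0],[1,0,0],[0.3,0,-1],[0,0,-1],[0,0,-1],[0,0,-1],[0,0,-1],[0,0,-1],[0,0,-1],[0.7,-1,-1],[0.7,-1,-1],[0.7,-1,-1],[0.7,-1,0],[0.7,-1,0],[0.7,-1,0],[0.7,-1,0],[0.5,-1,0],[0,0,0]],"turn":[[0,0,0],[0,-0.15,0],[0,0,0],[0,0,0],[0,0,0],[0,0,0],[0,0,0],[0,0,0],[0,0,0],[0,0,0],[0,0,0],[0,0,0],[0,0,0],[0,0,0],[0,0,0],[0,0,0],[0,0,0],[0,0,0]]}';python3 - <<'E'
from h import *
st(); im,d,P=wrist('w7'); levers(im,d,P)
im2,d2=snap('side','side1');P2=cloud('side',d2); levers(im2,d2,P2)
a=cv2.resize(im[:,:,::-1],(400,300)); b=cv2.resize(im2[130:290,190:350,::-1],(300,300),interpolation=cv2.INTER_CUBIC); z=np.load('pics/side0.npz')['im'];
cv2.imwrite('pics/fin.png',np.hstack([a,b]))
E
```

```text
time: 22.15
ee_pos: [0.4043, 0.0253, 0.4452]
tcp_rot: [179.0, 1.3, 168.6]
force: [0.7, -0.6, 0.2]
width: 0.0001
t 22.15 tip pot [-151.1   64.7] z 372.2 rot [179.    1.3 168.6] F [ 0.7 -0.6  0.2] M [-0.01  0.02 -0.04]
red 515 [ 0.4602 -0.2128  0.1529] ang 169.7 ends [ 0.489 -0.218] [ 0.432 -0.208] z [0.15  0.155]
blue 443 [0.5837 0.1524 0.1532] ang 79.6 ends [0.579 0.125] [0.589 0.181] z [0.149 0.155]
grip few 4
red 84 [ 0.4613 -0.2204  0.1536] ang 169.5 ends [ 0.489 -0.226] [ 0.434 -0.215] z [0.149 0.158]
blue 35 [0.5843 0.145  0.1544] ang 80.3 ends [0.58  0.119] [0.589 0.174] z [0.15  0.158]
grip 99 [ 0.5465 -0.0781  0.2154] ang 80.9 ends [ 0.535 -0.149] [0.561 0.014] z [0.203 0.22 ]
```

View pics/fin.png

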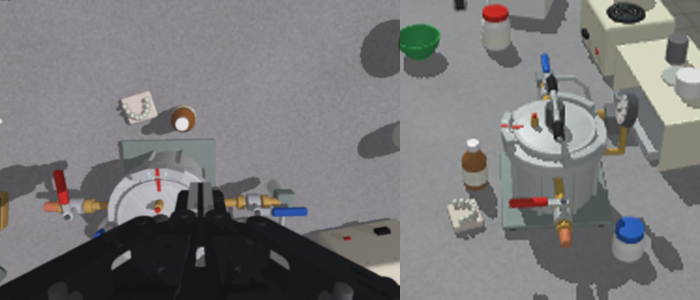

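```bash
python3 -c "
from h import *
st(); print(arm.close_job())"
```

```text
t 22.25 tip pot [-150.7   66.4] z 371.7 rot [179.1   1.3 168.7] F [ 0.4 -0.6  0.3] M [-0.05 -0.02 -0.01]
the job is handed in; nothing more can be done
None
```

I pushed the lid bar clockwise to its stop, then the red vent lever shut, and only then the blue air lever open. I used only closed fingertips, and handed the job in at 22.3 s with the arm raised clear of everything.

| Part | Angle measured at the end | What it should be | Force at the stop |
|---|---|---|---|
| Lid bar | 77.9° (wrist camera, before the air-lever push), 80.9° (side camera, at the end) | along pot y, about 79.7° | about 21 N along the push |
| Red vent lever | about 169.6° | across its pipe, about 169.7° | about 13 N |
| Blue air lever | about 80° | along its pipe, about 79.7° | about 21 N |

- **Stops:** each part stopped moving while the force rose. The lid and collar marks also lined up.
- **Where the cameras disagree:** the two bar readings are 3° apart, on either side of the expected angle, so I took this as measuring noise. The final wrist view did not show enough of the bar to measure it again. The side camera also reads y about 7 mm to the robot's right of the wrist camera.
- **Surroundings:** the bottle, cast and jar look unmoved in the final pictures. I did not measure any of the loose items against their starting positions.
- **Final force:** the tool read under 1 N when I handed in.

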